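# Push the slide carrier out over the end of the ledge

### The job

The flat slide carrier lies too low on the bench ledge to be picked up. First push it back until its back edge lies flat against the fence, then push it along the fence towards the microscope until its edge sticks out about 30 mm, a quarter of its length, past the ledge's left end, still square against the fence. Only push it, never lift it or let it tip or fall, and leave the cup and the two small bottles standing where they are.

Things in the scene. Friction and masses are not known exactly. Their poses are not given: they have to be found in the camera images.
- ledge: Fixed bench ledge: black board 160 mm deep (its x), 300 mm long (its y), 12 mm thick, its top 50 mm above the worktop, on two aluminium panels. Origin on the worktop under the board's centre; x to the back (away from the robot), y along it to its left end (towards the microscope), z up. Front edge (x = -80 mm) and both ends (y = +-150 mm) are open, without a rim.
- ledge_left_end (a point): Middle of the left end of the ledge's board, at its top surface (ledge frame 0, +150, 50 mm); axes as the ledge.
- ledge_fence (a point): Middle of the fence, at the foot of its inner face (ledge frame +65, 0, 50 mm); axes as the ledge. The fixed aluminium fence stands on the board along its whole back edge, 12 mm thick, 14 mm high, and stops the carrier.
- carrier: Slide carrier: loose flat aluminium plate, 100 mm front to back (its x), 120 mm long (its y), 6 mm thick, 0.11 to 0.22 kg, four glass slides let into its top; square solid edges. Starts flat on the ledge, 8 to 22 mm short of the fence, up to 0.12 rad askew, left edge 60 to 120 mm short of the ledge's end. Origin: centre of its underside; x to the fence, y to the left end, z up.
- carrier_back_left (a point): Back left corner of the carrier, half-way up its thickness (carrier frame +50, +60, 3 mm).
- carrier_back_right (a point): Back right corner of the carrier, half-way up its thickness (carrier frame +50, -60, 3 mm).
- carrier_left_edge (a point): Middle of the carrier's left edge, half-way up its thickness (carrier frame 0, +60, 3 mm): the edge that must stick out past the ledge's left end.
- cup: Loose specimen cup with a screw lid, 60 mm across, 64 mm high, standing on the worktop past the ledge's left end, at least 85 mm from it to the cup's centre. Origin at the centre of its underside. Leave it alone.
- vial: Loose small white reagent bottle, 31 mm across, 60 mm high, standing on the worktop before or behind the ledge. Origin at the centre of its underside. Leave it alone.
- oil: Loose small brown dropper bottle with a black cap, 27 mm across, 60 mm high, standing on the worktop behind or before the ledge. Origin at the centre of its underside. Leave it alone.

How it is judged (in metres and radians):
On the way:
1. the carrier's back edge lies against the fence (both back corners within 5 mm of it) while the carrier is still wholly on the ledge (x of each of carrier_back_left, carrier_back_right in the frame of ledge above 0.06 m and height (world z) of carrier between 0.047 and 0.054 m and angle between carrier's own z axis and vertical below 0.05 rad and y of carrier_left_edge in the frame of ledge below 0.15 m), for 0.2 s.
At the end, for the whole second after the job is handed in: The carrier rests flat on the ledge with its left edge 20 to 40 mm past the ledge's left end and both back corners within 5 mm of the fence (or its line past the end); the cup and the two small bottles stand within 20 mm of where they were (x of each of carrier_back_left, carrier_back_right in the frame of ledge above 0.06 m and height (world z) of carrier between 0.047 and 0.054 m and angle between carrier's own z axis and vertical below 0.05 rad and y of carrier_left_edge in the frame of ledge between 0.17 and 0.19 m and linear speed of carrier below 0.01 m/s and distance of each of cup, vial, oil from where it was at the start of the episode below 0.02 m and angle between each of cup, vial, oil's own z axis and vertical below 0.2 rad); the robot touches nothing.
It fails at once if the carrier is lifted more than 12 mm off the ledge (height (world z) of carrier above 0.062 m).
It fails at once if the carrier tips or falls (angle between carrier's own z axis and vertical above 0.2 rad or height (world z) of carrier below 0.038 m).
It fails at once if the cup or a small bottle is pushed over 20 mm or tipped (distance of any of cup, vial, oil from where it was at the start of the episode above 0.02 m or angle between any of cup, vial, oil's own z axis and vertical above 0.2 rad).
It also fails if it takes over 54 s, if anything falls off the work surface, if the arm or the gripper's body presses on something with over 40 N, if the wrist force passes 120 N, or if a joint passes its speed limit or range.

### The arm

A 6-joint arm with a two-finger parallel gripper is mounted at the origin on a cart in front of the work surface, level with it; the furniture and walls round the work are solid. World frame = base frame: x ahead of the robot, y to its left, z up, the work surface at z = 0. Lengths are in mm, angles in degrees, forces in N, time in s.
With the tool pointing down it reaches from about 350 to 850 mm from the base axis. Payload 8.1 kg.
Tool frame: the origin (TCP) lies at the very end of the fingers, on their centre line; the grasp point (between the pads) lies 19 mm behind it; z points along the fingers, y is the direction in which the jaws open and shut (so a half turn about z gives the same grasp; the last joint's range is limited). The gripper opens to 85 mm and grips with 20 to 120 N. Pads are 22 mm wide; open, the fingers measure 114 mm over their backs; the gripper's body (76 mm by 85 mm) begins 54 mm behind the grasp point. The pads swing forward as they close: fully open they stand 13 mm farther back than shut.
Start: joints at [72.227, 7.471, 85.268, -0, 87.261, -4.893], TCP at [133.724, 584.913, 231.292] pointing down, gripper open.
Joint ranges: [-169.43, 169.43], [-51.17, 129.36], [1.28, 143.12], [-76.62, 256.62], [0, 156.53], [-152.29, 152.29]. Speed limits (degrees/s): [136.94, 136.94, 159.86, 180, 180, 180].

### API

Orientations are given as [roll, pitch, yaw] about the fixed x, y, z axes, in that order (R = Rz(yaw) Ry(pitch) Rx(roll)).
In Python, from bench import r, eyes gives the robot as it stands. The module is installed in compiled form; this text tells all that it offers.
- The arm moves only by the tool play_rows, never from a script. Its argument "deltas" is a list of rows, each a list of 3 entries, a list of its own where there are three numbers: the shift along the tool's x, y, z in m, then the turn, a rotation vector about the tool's x, y, z in rad, then the closure, from 0 (fully open) to 1 (shut). A call has 1 to 8 rows; each row shifts and turns the pose as measured when the row begins, along the tool's axes as they then stand; what a row does not reach is not made up. A row lasts 1/8 s, in which the tool goes at most 62.5 mm and 10.7 degrees, less where a joint would pass 70% of its speed; a pose out of reach is approached as far as the arm can. A call with a gripper value outside its range is refused whole. The fingers move at their own pace and stop on an object; "force" is the grip in N (left out, the last holds). Time passes only in rows, so rows that do not move let the fingers close. It gives the time, the measured TCP pose, the force and the opening at its end, in the units of the state.
- r.sense(): the state, without advancing time (a new reading comes with each control period).
- eyes.snapshot(name): name is "side" or "top"; returns the picture (420x560x3 uint8, red, green, blue); there is no depth.
- eyes.get_calibration(name): a dict with "mtx" (3x3 intrinsics, pixels), "R" (3x3) and "t" (3): a world point X has camera coordinates R X + t. Camera axes: x right, y down, z forward; pixel columns grow to the right and rows downward; lengths in mm; the calibration is good to about 2 mm. A picture is of the moment at which its call begins. get_calibration takes no time and is no camera call.
- r.hand_in(): hands the job in, once; it reports no verdict.
The state is a dict: "time": time; "joint_pos": joint angles; "qd": joint speeds; "joint_efforts": joint torques, N m; "tool_pos": TCP position; "tcp_rot": TCP orientation; "ft_force": force on the tool from outside, world axes, zero at the start; "wrist_torque": the same for the moment, N m; "finger_gap": finger opening in mm.
Only numpy, scipy, OpenCV 4.12 (cv2) and the standard library are available. Lean on these libraries where they do the work, as an engineer would, in place of code of your own. Each camera call takes 0.05 s, during which the arm holds its last target. There are 200 camera calls.

## Working session

There is one attempt and no reset: what is moved stays moved. The work goes in short steps, Python scripts to look and compute and a tool call to move; the robot and the scene stay as the last step left them, time stands still between calls to the robot, and variables do not carry over. Pictures are saved under pics/ and viewed, about 8 in all and at most 12, crops included, and the job is handed in when it is done.

Besides the shell and the picture viewer there is one more tool, called by a JSON object that holds its "fn" and its "kwargs", one argument or row to a line. play_rows: Moves the arm, as the interface text tells. Its arguments: {"type":"object","properties":{"deltas":{"type":"array"},"force":{"type":"number"}},"required":["deltas"]}

```bash
mkdir -p pics; python3 - <<'E'
from bench import r, eyes
import cv2, numpy as np
for n in("side","top"):
    im=eyes.snapshot(n); cv2.imwrite(f"pics/{n}0.png",im[...,::-1]); c=eyes.get_calibration(n)
    print(n,c["mtx"].round(1).tolist(),c["R"].round(3).tolist(),c["t"].round(1).tolist())
    print("cam pos",-(np.array(c["R"]).T@np.array(c["t"])).round(1))
print(r.sense())
E
```

```text
side [[423.9, 0.0, 267.1], [0.0, 423.9, 209.5], [0.0, 0.0, 1.0]] [[0.987, -0.16, 0.006], [-0.055, -0.375, -0.926], [0.15, 0.913, -0.379]] [-507.8, 206.8, 537.4]
cam pos [ 431.8 -494.5  398. ]
top [[467.1, 0.0, 277.1], [0.0, 467.1, 214.4], [0.0, 0.0, 1.0]] [[0.015, -1.0, 0.01], [-0.998, -0.016, -0.065], [0.065, -0.009, -0.998]] [284.9, 552.3, 1000.3]
cam pos [ 481.5  302.9 1031.1]
{'time': 0.1, 'joint_pos': array([ 7.22262823e+01,  7.51002638e+00,  8.53247264e+01,  5.37910327e-04,
        8.72616608e+01, -4.89260379e+00]), 'qd': array([-0.0440226 , -0.04156636, -0.16013745, -0.03553463,  0.00463463,
        0.06268967]), 'joint_efforts': array([ 9.26545399e-04, -5.70948279e+01, -5.01945019e+01, -2.46264681e-04,
        8.11273843e-03,  2.94383210e-05]), 'tool_pos': array([133.57260034, 584.42443133, 230.34103481]), 'tcp_rot': array([-1.79903983e+02, -8.75824519e-03,  1.67118853e+02]), 'ft_force': array([-0.59022074,  0.31416014, -0.3270893 ]), 'wrist_torque': array([-0.0357255 ,  0.0513785 , -0.05262642]), 'finger_gap': 85.54514962143519}
```

View pics/side0.png

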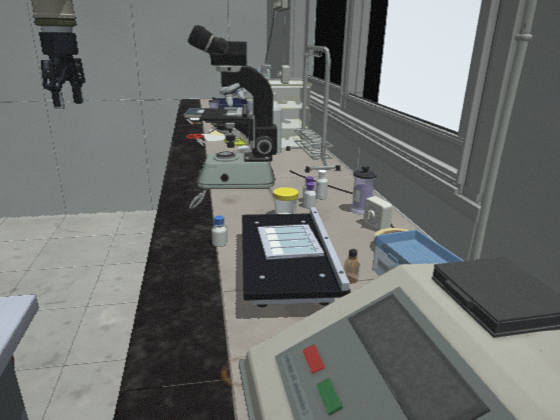

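View pics/top0.png

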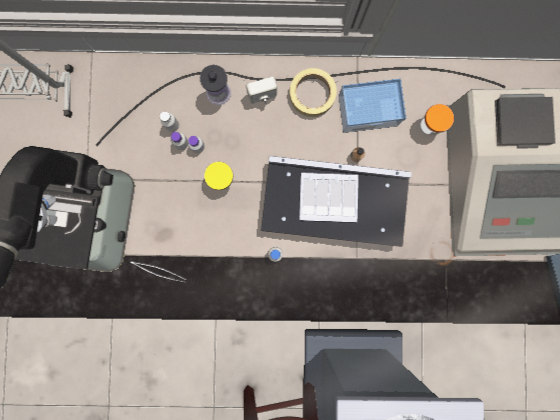

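The top view shows the carrier (pale, cols 300–358, rows 173–222) on the black board (262–410, 157–245). The fence is along the board's upper edge, the vial is in front at (275,254), the oil is behind at (357,154) and the cup is at (218,176). Next I'll fit edges in zoomed crops.

```bash
cat > h.py <<'E'
from bench import r, eyes
import cv2, numpy as np
def ray(n,uv,z):
    c=eyes.get_calibration(n); K,R,t=[np.array(c[k],float) for k in("mtx","R","t")]
    o=-R.T@t; d=R.T@np.linalg.inv(K)@np.array([*uv,1.]); return o+d*(z-o[2])/d[2]
def tri(p,q):
    A=[];b=[]
    for n,uv in(("top",p),("side",q)):
        c=eyes.get_calibration(n); K,R,t=[np.array(c[k],float) for k in("mtx","R","t")]
        P=K@np.c_[R,t]
        for i in(0,1): A.append(uv[i]*P[2,:3]-P[i,:3]); b.append(P[i,3]-uv[i]*P[2,3])
    return np.linalg.lstsq(np.array(A),np.array(b),rcond=None)[0]
E
python3 - <<'E'
import cv2,numpy as np
a=cv2.imread("pics/top0.png")[145:255,245:425]; b=cv2.imread("pics/side0.png")[200:315,220:370]
A=cv2.resize(a,None,fx=4,fy=4,interpolation=cv2.INTER_CUBIC); cv2.imwrite("pics/topc.png",A)
B=cv2.resize(b,None,fx=5,fy=5,interpolation=cv2.INTER_CUBIC);cv2.imwrite("pics/sidec.png",B)
E
```

```text
(no output)
```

View pics/topc.png

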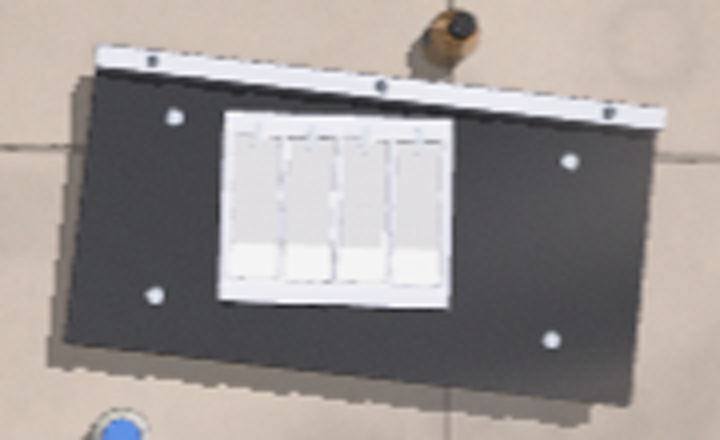

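View pics/sidec.png

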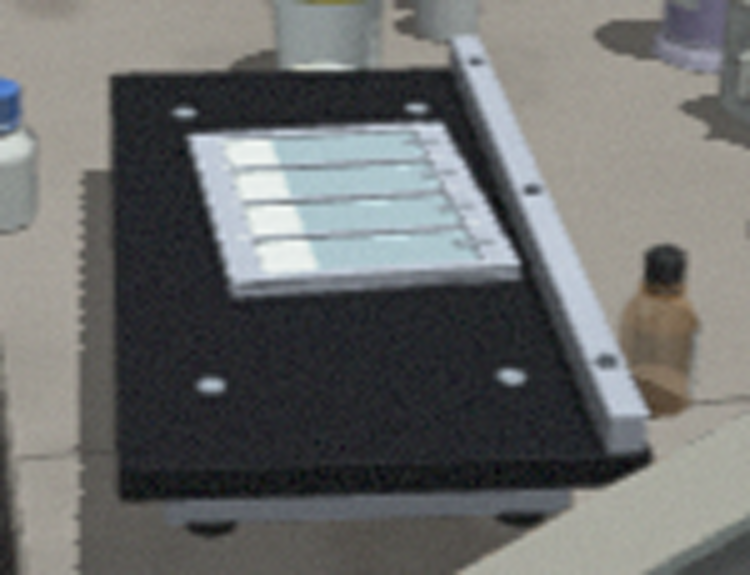

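The zoomed views show the carrier skewed relative to the fence, with a wedge gap that's wider on the left. The four board screws are visible in both views. Now the mask-based measurement.

```bash
cat >> h.py <<'E'
def quad(mask):
    c=max(cv2.findContours(mask.astype(np.uint8),cv2.RETR_EXTERNAL,cv2.CHAIN_APPROX_NONE)[0],key=cv2.contourArea)
    return c
def lines(c):
    # fit the 4 sides of a contour by lines, return corners ordered
    bx=cv2.boxPoints(cv2.minAreaRect(c)); p=c[:,0].astype(float); L=[]
    for i in range(4):
        a,b=bx[i].astype(float),bx[(i+1)%4].astype(float); d=(b-a)/np.linalg.norm(b-a); n=np.array([-d[1],d[0]])
        s=(p-a)@d/np.linalg.norm(b-a); w=p[(abs((p-a)@n)<4)&(s>.12)&(s<.88)]
        vx,vy,x,y=cv2.fitLine(w.astype(np.float32),cv2.DIST_HUBER,0,.01,.01).ravel(); L.append(np.cross([x,y,1],[x+vx,y+vy,1]))
    P=[np.cross(L[i-1],L[i]) for i in range(4)]; return np.array([q[:2]/q[2] for q in P])
def measure(im,s=4,box=(145,255,245,425)):
    r0,r1,c0,c1=box; a=cv2.resize(im[r0:r1,c0:c1],None,fx=s,fy=s,interpolation=cv2.INTER_CUBIC)
    g=a.min(axis=2); out={}
    n,l,st,_=cv2.connectedComponentsWithStats((g>150).astype(np.uint8))
    for i in range(1,n):
        if st[i,4]>3000: out[tuple(st[i])]=lines(quad(l==i))/s-0.5+.5/s+[c0,r0]
    g2=a.max(axis=2)<100
    out["board"]=quad(g2)
    return out
E
python3 - <<'E'
from h import *
im=cv2.imread("pics/top0.png")[...,::-1]
o=measure(im)
for k,v in o.items():
    if k=="board": continue
    print(k)
    for z in(56,64): print(z,np.array([ray("top",p,z)[:2] for p in v]).round(1).tolist())
# screws in zoom coords
tp=[(174,117),(570,161),(155,295),(551,340)]; sp=[(416,107),(511,376),(184,112),(210,385)]
for a,b in zip(tp,sp):
    a=np.array(a)/4+[245,145]-.4; b=np.array(b)/5+[220,200]-.4; print("screw",tri(a,b).round(1),ray("top",a,50).round(1))
tb=[(96,72),(655,128),(632,405),(66,342)]
for a in tb: print("board",ray("top",np.array(a)/4+[245,145]-.4,50).round(1))
a=np.array([(219,300),(453,120),(449,308)])/4+[245,145]-.4;b=np.array([(188,135),(520,265),(236,283)])/5+[220,200]-.4
for x,y in zip(a,b):print("car",tri(x,y).round(1))
E
```

```text
Traceback (most recent call last):
  File "h.py", line 29, in measure
    if st[i,4]>3000: out[tuple(st[i])]=lines(quad(l==i))/s-0.5+.5/s+[c0,r0]
                                       ~~~~~^^^^^^^^^^^^
  File "h.py", line 22, in lines
    vx,vy,x,y=cv2.fitLine(w.astype(np.float32),cv2.DIST_HUBER,0,.01,.01).ravel(); L.append(np.cross([x,y,1],[x+vx,y+vy,1]))
              ~~~~~~~~~~~^^^^^^^^^^^^^^^^^^^^^^^^^^^^^^^^^^^^^^^^^^^^^^^
cv2.error: OpenCV(4.12.0) /io/opencv/modules/imgproc/src/linefit.cpp:50: error: (-215:Assertion failed) count > 0 in function 'fitLine2D_wods'
```

```bash
sed -i 's/g>150/g>195/; s/if st\[i,4\]>3000:/if st[i,4]>3000 and st[i,0]>0 and st[i,0]+st[i,2]<a.shape[1] and st[i,1]>0:/' h.py
python3 - <<'E'
from h import *
im=cv2.imread("pics/top0.png")[...,::-1]
o=measure(im)
for k,v in o.items():
    if k=="board": continue
    print(k)
    for z in(56,64): print(z,np.array([ray("top",p,z)[:2] for p in v]).round(1).tolist())
tp=[(174,117),(570,161),(155,295),(551,340)]; sp=[(416,107),(511,376),(184,112),(210,385)]
for a,b in zip(tp,sp):
    a=np.array(a)/4+[245,145]-.4; b=np.array(b)/5+[220,200]-.4; print("screw",tri(a,b).round(1),ray("top",a,50).round(1))
tb=[(96,72),(655,128),(632,405),(66,342)]
for a in tb: print("board",ray("top",np.array(a)/4+[245,145]-.4,50).round(1))
a=np.array([(219,300),(453,120),(449,308)])/4+[245,145]-.4;b=np.array([(188,135),(520,265),(236,283)])/5+[220,200]-.4
for x,y in zip(a,b):print("car",tri(x,y).round(1))
for n,uv,z in(("cup",(218,176),64),("vial",(275,254),60),("oil",(245+461/4,145+24/4),60)): print(n,ray("top",uv,z).round(0))
E
```

```text
(np.int32(95), np.int32(45), np.int32(574), np.int32(83), np.int32(11090))
56 [[658.7, 314.2], [668.9, 312.3], [639.8, 11.6], [629.4, 12.5]]
64 [[657.3, 314.1], [667.4, 312.2], [638.5, 14.0], [628.2, 14.9]]
(np.int32(220), np.int32(112), np.int32(231), np.int32(195), np.int32(42141))
56 [[535.5, 246.5], [634.0, 244.6], [631.2, 126.2], [533.1, 127.5]]
64 [[535.1, 247.0], [632.7, 245.0], [630.0, 127.6], [532.7, 128.9]]
screw [631.7 271.8  50.7] [631.9 271.8  50. ]
screw [611.5  62.   51.2] [612.   61.6  50. ]
screw [537.4 280.5  50.8] [537.4 280.5  50. ]
screw [517.   71.8  50.6] [517.   71.7  50. ]
board [655.3 313.5  50. ]
board [630.3  16.4  50. ]
board [483.5  29.   50. ]
board [511.9 326.8  50. ]
car [534.8 247.1  55.9]
car [632.  124.8  55.7]
car [533.3 126.5  55.8]
cup [623. 418.  64.]
vial [463. 297.  60.]
oil [681. 121.  60.]
```

Both views agree:
- **Ledge:** centre about (577.6, 170.5), yaw -5.5°.
- **Carrier:** at ledge (4, 16), +4.3° askew, with gaps of 16 mm (left) and 7 mm (right).

I'll turn tool y parallel to the fence and use the half-open fingers as a two-point pusher.

{"fn": "play_rows", "kwargs": {
  "deltas": [
    [[0,0,0],[0,0,-0.129],0.5],
    [[-0.041,-0.035,0],[0,0,0],0.5],
    [[-0.041,-0.035,0],[0,0,0],0.5],
    [[-0.041,-0.035,0],[0,0,0],0.5],
    [[-0.041,-0.035,0],[0,0,0],0.5],
    [[-0.041,-0.035,0],[0,0,0],0.5],
    [[-0.041,-0.035,0],[0,0,0],0.5],
    [[-0.041,-0.035,0],[0,0,0],0.5]
  ],
  "force": 40
}}

```text
time: 1.1
tool_pos: [400.6, 307.3, 226.5]
tcp_rot: [-179.6, -0.2, 175.2]
ft_force: [1.1, 0.1, 1.2]
finger_gap: 42.5
```

{"fn": "play_rows", "kwargs": {
  "deltas": [
    [[-0.04,-0.035,0],[-0.007,0,0.012],0.5],
    [[-0.04,-0.035,0],[0,0,0],0.5],
    [[-0.037,-0.033,0],[0,0,0],0.5],
    [[0,0,0.035],[0,0,0],0.5],
    [[0,0,0.05],[0,0,0],0.5],
    [[0,0,0.05],[0,0,0],0.5],
    [[0,0,0.0],[0,0,0],0.5]
  ]
}}

```text
time: 1.98
tool_pos: [511.9, 184.6, 86.4]
tcp_rot: [-180.0, -0.3, 174.1]
ft_force: [-0.8, -0.3, 1.2]
finger_gap: 42.5
```

{"fn": "play_rows", "kwargs": {
  "deltas": [
    [[0.006,0.008,0.01],[0,0,-0.007],0.5],
    [[0,0,0.01],[0,0,0],0.5],
    [[0,0,0.005],[0,0,0],0.5],
    [[0,0,0.0],[0,0,0],0.5]
  ]
}}

```text
time: 2.48
tool_pos: [510.0, 195.5, 66.1]
tcp_rot: [179.9, 0.2, 174.5]
ft_force: [0.2, -0.1, -0.1]
finger_gap: 42.7
```

```bash
python3 - <<'E'
from h import *
a=eyes.snapshot("side")[...,::-1]; b=eyes.snapshot("top")[...,::-1]
A=cv2.resize(a[190:320,200:370],(800,612)); cv2.imwrite("pics/s1.png",cv2.resize(A,(760,581)))
print(r.sense()["tool_pos"],r.sense()["ft_force"])
E
```

```text
[510.32789335 195.46590834  66.50049407] [-0.48076319 -0.03514821 -0.25106526]
```

View pics/s1.png

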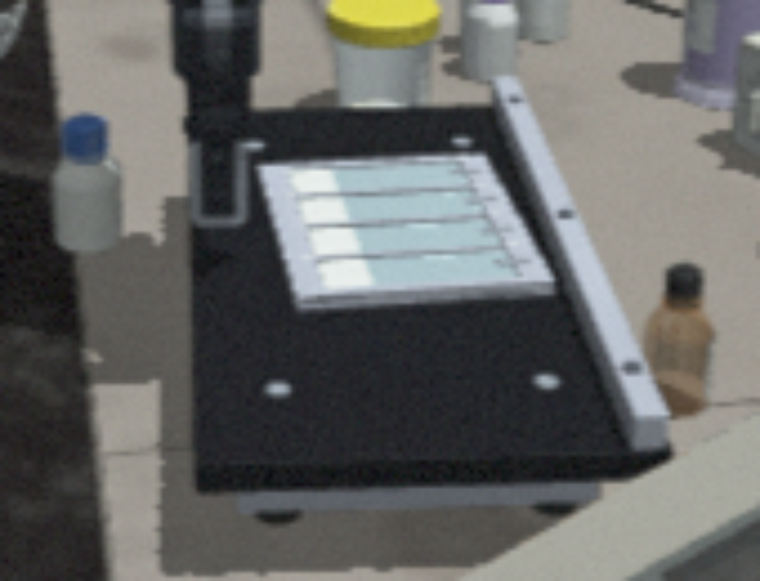

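The crop shows the near finger (220,180 in the crop) hovering over the front strip of the board, beside the carrier and clear of it. I'll go down gently until it touches the board.

{"fn": "play_rows", "kwargs": {
  "deltas": [
    [[0,0,0.006],[0,0,0],0.5],
    [[0,0,0.005],[0,0,0],0.5],
    [[0,0,0.003],[0,0,0],0.5],
    [[0,0,0],[0,0,0],0.5]
  ]
}}

```text
time: 3.08
tool_pos: [510.8, 195.4, 52.0]
tcp_rot: [179.8, 0.3, 174.5]
ft_force: [-1.0, -0.4, -0.4]
finger_gap: 42.6
```

{"fn": "play_rows", "kwargs": {
  "deltas": [
    [[0,0,0.002],[0,0,0],0.5],
    [[0,0,0.002],[0,0,0],0.5]
  ]
}}

```text
time: 3.32
tool_pos: [511.0, 195.4, 48.1]
tcp_rot: [179.8, 0.3, 174.5]
ft_force: [-5.8, -0.5, 18.4]
finger_gap: 42.6
```

{"fn": "play_rows", "kwargs": {
  "deltas": [
    [[0,0,0.002],[0,0,0],0.5],
    [[0,0,0],[0,0,0],0.5]
  ]
}}

```text
time: 3.58
tool_pos: [511.5, 195.6, 48.8]
tcp_rot: [179.8, 0.3, 174.5]
ft_force: [1.0, -0.1, -0.8]
finger_gap: 42.8
```

{"fn": "play_rows", "kwargs": {
  "deltas": [
    [[0,0,0.002],[0,0,0],0.5],
    [[0,0,0],[0,0,0],0.5]
  ]
}}

```text
time: 3.82
tool_pos: [512.1, 195.8, 48.4]
tcp_rot: [179.8, 0.4, 174.5]
ft_force: [-0.4, 0.8, -0.2]
finger_gap: 42.3
```

Touchdown is at TCP z of about 48.5. I'll raise 2 mm and push towards the fence.

{"fn": "play_rows", "kwargs": {
  "deltas": [
    [[0,0,-0.002],[0,0,0],0.5],
    [[-0.003,0,0],[0,0,0],0.5],
    [[-0.003,0,0],[0,0,0],0.5],
    [[-0.003,0,0],[0,0,0],0.5],
    [[-0.003,0,0],[0,0,0],0.5],
    [[0,0,0],[0,0,0],0.5]
  ]
}}

```text
time: 4.58
tool_pos: [524.3, 194.4, 49.3]
tcp_rot: [179.8, 0.3, 174.5]
ft_force: [0.5, -0.3, 0.0]
finger_gap: 43.0
```

```bash
python3 - <<'E'
from h import *
b=eyes.snapshot("top")[...,::-1]; a=eyes.snapshot("side")[...,::-1]
A=cv2.resize(a[200:315,220:370],(390,300)); B=cv2.resize(b[145:255,245:425],(390,300))
cv2.imwrite("pics/s2.png",np.hstack([A,B]))
print(r.sense()["tool_pos"],r.sense()["ft_force"])
E
```

```text
[524.1590916  194.38919793  49.27021647] [ 0.17411452  0.52937176 -0.0606609 ]
```

View pics/s2.png

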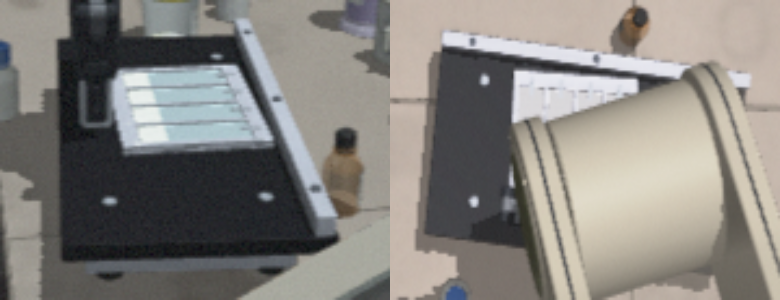

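The finger (95,105) is just at the carrier's front edge, with the gap to the fence still open. I'll push on in small steps and watch the force.

{"fn": "play_rows", "kwargs": {
  "deltas": [
    [[-0.002,0,-0.001],[0,0,0],0.5],
    [[-0.003,0,0],[0,0,0],0.5],
    [[-0.003,0,0],[0,0,0],0.5]
  ]
}}

```text
time: 5.05
tool_pos: [532.1, 193.7, 50.2]
tcp_rot: [179.8, 0.2, 174.5]
ft_force: [-1.3, 1.2, 0.2]
finger_gap: 42.6
```

{"fn": "play_rows", "kwargs": {
  "deltas": [
    [[-0.002,0,-0.0005],[0,0,0],0.5],
    [[-0.002,0,0],[0,0,0],0.5]
  ]
}}

```text
time: 5.3
tool_pos: [532.9, 193.9, 49.8]
tcp_rot: [179.9, -0.2, 174.5]
ft_force: [-13.9, 1.3, 11.2]
finger_gap: 42.8
```

{"fn": "play_rows", "kwargs": {
  "deltas": [
    [[-0.002,0,0],[0,0,0],0.5],
    [[-0.002,0,0],[0,0,0],0.5]
  ]
}}

```text
time: 5.55
tool_pos: [532.7, 193.9, 49.4]
tcp_rot: [179.9, -0.7, 174.6]
ft_force: [-12.1, 0.6, 7.9]
finger_gap: 42.6
```

Resistance is 13 N at TCP ledge x = -47, where contact with the fence is expected. I'll hold briefly, back off, rise, and turn for the second push.

{"fn": "play_rows", "kwargs": {
  "deltas": [
    [[0,0,0],[0,0,0],0.5],
    [[0,0,0],[0,0,0],0.5],
    [[0.015,0,0],[0,0,0],0.5],
    [[0,0,-0.03],[0,0,0.0],0.5],
    [[0,0,-0.04],[0,0,0.1],0.5],
    [[0,0,0],[0,0,0.17],0.5],
    [[0,0,0],[0,0,0.17],0.5],
    [[0,0,0],[0,0,0.17],0.5]
  ]
}}

```text
time: 6.55
tool_pos: [521.1, 194.6, 122.9]
tcp_rot: [-179.8, -0.4, 138.6]
ft_force: [-0.6, -0.1, -0.0]
finger_gap: 42.6
```

{"fn": "play_rows", "kwargs": {
  "deltas": [
    [[0,0,0],[0,0,0.17],0.5],
    [[0,0,0],[0,0,0.17],0.5],
    [[0,0,0],[0,0,0.17],0.5],
    [[0,0,0],[0,0,0.17],0.5],
    [[0,0,0],[0,0,0.17],0.5],
    [[0,0,0],[0,0,0.1],0.5],
    [[0,0,0],[0,0,0],0.5]
  ]
}}

```text
time: 7.42
tool_pos: [525.1, 193.9, 124.4]
tcp_rot: [180.0, -0.1, 82.2]
ft_force: [0.0, -0.2, -0.1]
finger_gap: 42.9
```

{"fn": "play_rows", "kwargs": {
  "deltas": [
    [[0,0,0],[0,0,-0.04],0.5],
    [[-0.031,0.022,0],[0,0,0],0.5],
    [[-0.031,0.022,0],[0,0,0],0.5],
    [[-0.031,0.022,0],[0,0,0],0.5],
    [[0,0,0],[0,0,0],0.5]
  ]
}}

```text
time: 8.05
tool_pos: [585.5, 92.9, 125.0]
tcp_rot: [179.8, -0.2, 85.4]
ft_force: [-0.3, 0.7, -0.7]
finger_gap: 42.5
```

```bash
python3 - <<'E'
from h import *
b=eyes.snapshot("top")[...,::-1]; a=eyes.snapshot("side")[...,::-1]
cv2.imwrite("pics/top3.png",b); cv2.imwrite("pics/side3.png",a)
A=cv2.resize(a[200:315,220:370],(390,300)); B=cv2.resize(b[145:255,245:425],(390,300),interpolation=cv2.INTER_CUBIC)
cv2.imwrite("pics/s3.png",np.hstack([A,B]))
print(r.sense()["tool_pos"],r.sense()["tcp_rot"])
E
```

```text
[584.29682932  95.07995401 124.73157509] [179.84496942  -0.20280808  85.49909159]
```

View pics/s3.png

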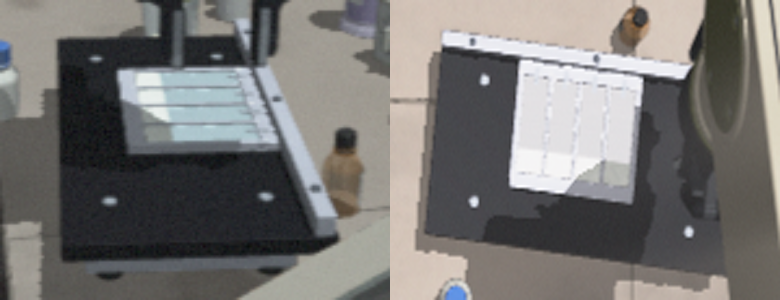

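The carrier now lies parallel to the fence and flush with it; in the top half of the picture its back edge follows the fence from (520,60) to (642,75). Now I'll measure the left edge and skew.

```bash
cat >> h.py <<'E'
C=np.array([577.6,170.5]); TH=np.radians(-5.5); RL=np.array([[np.cos(TH),-np.sin(TH)],[np.sin(TH),np.cos(TH)]])
led=lambda p:(np.array(p)[...,:2]-C)@RL
def crop2px(u,v): return ((u-390)/390*180+245-.3, v/300*110+145-.3)
E
python3 - <<'E'
from h import *
for n,p in dict(BL=(520,60),FL=(511,187),BR=(642,75),FR=(633,203)).items(): print(n,led(ray("top",crop2px(*p),56)).round(1))
print("tcp",led(r.sense()["tool_pos"]).round(1))
E
```

```text
BL [62.5 73. ]
FL [-36.3  71.1]
BR [ 64.2 -46.3]
FR [-35.4 -47.5]
tcp [ 13.9 -74.4]
```

{"fn": "play_rows", "kwargs": {
  "deltas": [
    [[0,0,0.02],[0,0,0.017],0.5],
    [[0,0,0.03],[0,0,0],0.5],
    [[0,0,0.018],[0,0,0],0.5],
    [[0,0,0.0],[0,0,0],0.5],
    [[0,0,0.0],[0,0,0],0.5]
  ]
}}

```text
time: 8.78
tool_pos: [582.0, 99.0, 51.8]
tcp_rot: [180.0, -0.2, 84.8]
ft_force: [0.1, -0.0, 0.4]
finger_gap: 43.2
```

{"fn": "play_rows", "kwargs": {
  "deltas": [
    [[0.005,0.0,0.001],[0,0,0.005],0.5],
    [[0.005,0.0,0],[0,0,0],0.5],
    [[0.005,0.0002,0],[0,0,0],0.5],
    [[0.005,0.0002,0],[0,0,0],0.5],
    [[0.005,0.0002,0],[0,0,0],0.5],
    [[0.005,0.0002,0],[0,0,0],0.5]
  ]
}}

```text
time: 9.52
tool_pos: [587.7, 130.5, 53.8]
tcp_rot: [179.7, -0.2, 84.4]
ft_force: [-1.1, -1.1, 0.8]
finger_gap: 42.7
```

```bash
python3 - <<'E'
from h import *
b=eyes.snapshot("top")[...,::-1]; a=eyes.snapshot("side")[...,::-1]
A=cv2.resize(a[200:315,220:370],(390,300)); B=cv2.resize(b[145:255,245:425],(390,300),interpolation=cv2.INTER_CUBIC)
cv2.imwrite("pics/s4.png",np.hstack([A,B]))
print(r.sense()["tool_pos"],r.sense()["ft_force"],led(r.sense()["tool_pos"]).round(1))
E
```

```text
[587.87634692 130.97035289  53.86850734] [-0.72502001 -0.53642869  0.16606592] [ 14.  -38.4]
```

View pics/s4.png

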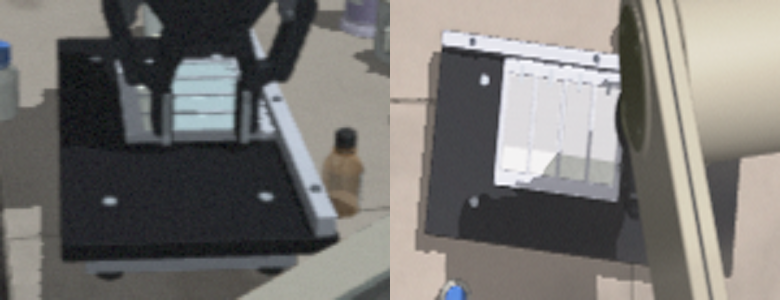

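The carrier is moving: its left edge shifted about 17 crop px, to col 503/494, and it is still parallel to the fence. The tips have risen too close to the plate's top, so I'll back off, lower, and resume.

{"fn": "play_rows", "kwargs": {
  "deltas": [
    [[-0.008,0,0],[0,0,0],0.5],
    [[0,0,0.002],[0.004,0,0],0.5],
    [[0,0,0.001],[0,0,0],0.5],
    [[0,0,0],[0,0,0],0.5]
  ]
}}

```text
time: 10.12
tool_pos: [587.3, 122.3, 50.5]
tcp_rot: [179.9, -0.3, 84.4]
ft_force: [0.3, 0.2, -0.5]
finger_gap: 42.7
```

{"fn": "play_rows", "kwargs": {
  "deltas": [
    [[0.005,0,0.0002],[0,0,0],0.5],
    [[0.005,0,0.0003],[0,0,0],0.5],
    [[0.005,0,0.0003],[0,0,0],0.5],
    [[0.005,0,0.0003],[0,0,0],0.5],
    [[0.005,0,0.0003],[0,0,0],0.5]
  ]
}}

```text
time: 10.75
tool_pos: [590.1, 148.4, 49.6]
tcp_rot: [179.9, -0.2, 84.4]
ft_force: [-0.0, -2.1, 1.9]
finger_gap: 43.0
```

```bash
python3 -c "
from h import *
s=r.sense();print(s['tool_pos'],s['tcp_rot'],s['ft_force'],led(s['tool_pos']).round(1))"
```

```text
[590.08543125 148.37369788  49.60479878] [179.91293286  -0.23840532  84.42883727] [-0.02764207 -2.056181    1.85906244] [ 14.5 -20.8]
```

{"fn": "play_rows", "kwargs": {
  "deltas": [
    [[0.005,0,-0.0005],[0,0,0],0.5],
    [[0.005,0,0.0002],[0,0,0],0.5],
    [[0.005,0,0.0002],[0,0,0],0.5],
    [[0.005,0,0.0002],[0,0,0],0.5],
    [[0.005,0,0.0002],[0,0,0],0.5],
    [[0.005,0,0.0002],[0,0,0],0.5]
  ]
}}

```text
time: 11.5
tool_pos: [593.3, 180.5, 49.3]
tcp_rot: [179.9, -0.2, 84.4]
ft_force: [0.3, -1.7, 1.3]
finger_gap: 42.8
```

{"fn": "play_rows", "kwargs": {
  "deltas": [
    [[0.005,0,-0.0008],[0,0,0],0.5],
    [[0.005,0,0],[0,0,0],0.5],
    [[0.005,0,0.0002],[0,0,0],0.5],
    [[0.005,0,0.0002],[0,0,0],0.5],
    [[0.005,0,0.0002],[0,0,0],0.5]
  ]
}}

```text
time: 12.12
tool_pos: [595.9, 207.2, 49.5]
tcp_rot: [179.9, -0.3, 84.4]
ft_force: [-0.5, -1.4, 2.4]
finger_gap: 42.4
```

```bash
python3 - <<'E'
from h import *
b=eyes.snapshot("top")[...,::-1]; a=eyes.snapshot("side")[...,::-1]
A=cv2.resize(a[200:315,220:370],(390,300)); B=cv2.resize(b[145:255,245:425],(390,300),interpolation=cv2.INTER_CUBIC)
cv2.imwrite("pics/s5.png",np.hstack([A,B]))
print(r.sense()["tool_pos"],r.sense()["ft_force"],led(r.sense()["tool_pos"]).round(1))
E
```

```text
[595.7272163  207.70437882  49.41528392] [-0.31861447 -0.17426046  0.22056132] [14.5 38.8]
```

View pics/s5.png

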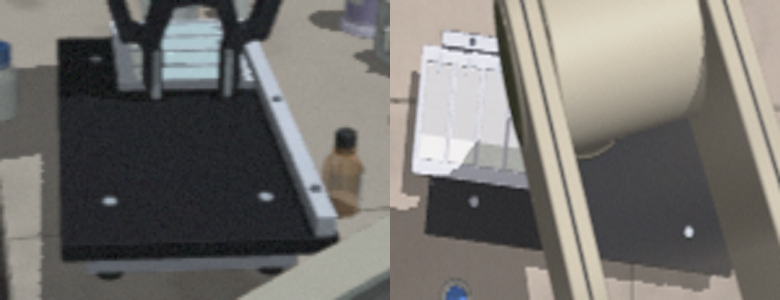

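```bash
python3 - <<'E'
from h import *
for p in ((423,45),(413,173),(500,55),(528,188)): print(led(ray("top",crop2px(*p),56)).round(1))
E
```

```text
[ 63.4 168.1]
[-36.2 166.4]
[64.1 92.8]
[-35.2  54.7]
```

The carrier is still square to the fence, with its left edge at ledge y of about 167 (BL at (423,45), FL at (413,173)). It needs 13 mm more.

{"fn": "play_rows", "kwargs": {
  "deltas": [
    [[0.004,0,-0.0007],[0,0,0],0.5],
    [[0.004,0,0],[0,0,0],0.5],
    [[0.003,0,0.0002],[0,0,0],0.5],
    [[0.001,0,0.0002],[0,0,0],0.5],
    [[0,0,0],[0,0,0],0.5]
  ]
}}

```text
time: 12.85
tool_pos: [596.9, 220.2, 49.7]
tcp_rot: [179.9, -0.3, 84.5]
ft_force: [0.0, -0.7, 1.4]
finger_gap: 43.0
```

```bash
python3 -c "
from h import *
s=r.sense();print(s['tool_pos'],s['ft_force'],led(s['tool_pos']).round(1))"
```

```text
[596.88332864 220.21796402  49.72147982] [ 0.01320032 -0.7362404   1.39911214] [14.4 51.3]
```

{"fn": "play_rows", "kwargs": {
  "deltas": [
    [[-0.02,0,0],[0,0,0],0.5],
    [[-0.02,0,-0.005],[0,0,0],0.5],
    [[-0.02,0,-0.04],[0,0,0],0.5],
    [[-0.02,0,-0.05],[0,0,0],0.5],
    [[-0.05,0,0],[0,0,0],0.5],
    [[-0.05,-0.02,0],[0,0,0],0.5],
    [[0,0,0],[0,0,0],0.5]
  ]
}}

```text
time: 13.72
tool_pos: [556.6, 28.7, 148.1]
tcp_rot: [179.9, -0.1, 84.3]
ft_force: [0.6, 0.9, 0.4]
finger_gap: 42.9
```

```bash
python3 - <<'E'
from h import *
b=eyes.snapshot("top")[...,::-1]; a=eyes.snapshot("side")[...,::-1]
A=cv2.resize(a[180:315,200:376],(390,300)); B=cv2.resize(b[145:265,200:380],(390,260),interpolation=cv2.INTER_CUBIC)
B=cv2.copyMakeBorder(B,0,40,0,0,cv2.BORDER_CONSTANT)
cv2.imwrite("pics/s6.png",np.hstack([A,B]))
s=r.sense();print(s["tool_pos"],s["ft_force"])
# automatic left/front/back outline of the carrier
for k,v in measure(b,box=(135,265,230,400)).items():
    if k!="board": print([led(ray("top",p,56)).round(1).tolist() for p in v])
E
```

```text
[557.85648397  31.36343728 148.16403024] [ 0.82387341  0.30375825 -0.8850673 ]
[[-35.1, 175.2], [64.2, 185.6], [67.8, 62.0], [-35.0, 61.8]]
[[-135.4, 146.6], [-97.2, 148.7], [-92.4, 35.5], [-128.6, 97.8]]
```

View pics/s6.png

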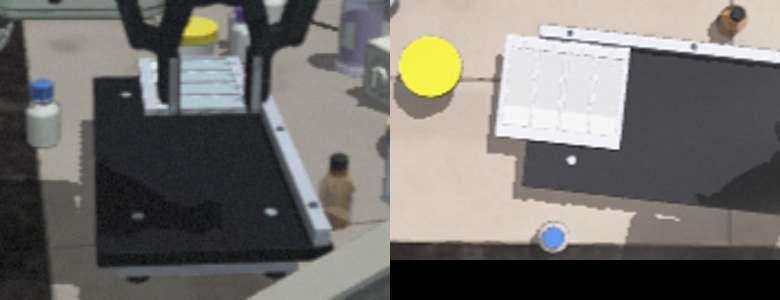

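```bash
python3 - <<'E'
from h import *
for p in ((508,34),(496,136),(630,47),(620,150)): print(led(ray("top",((p[0]-390)/2.1667+200-.3,p[1]/2.1667+145-.3),56)).round(1))
E
```

```text
[ 63.8 180.3]
[-36.4 180.5]
[64.5 61. ]
[-36.5  59.9]
```

Left edge at 180 mm, back corners at 64 mm of 65, the cup and bottles haven't moved, and the arm is clear.

```bash
python3 -c "
from bench import r
print(r.hand_in())"
```

```text
the job is handed in; nothing more can be done
None
```

I pushed the carrier back against the fence, then along it towards the microscope with the half-open fingers as a two-point pusher. I handed the job in at about 14 s of the 54 s. No verdict is reported.

| Last check (top view, ledge frame) | Measured | Required |
|---|---|---|
| Left edge (y) | about 180 mm, so 30 mm past the end | 170–190 mm |
| Back left corner (x) | 63.8 mm | above 60 mm |
| Back right corner (x) | 64.5 mm | above 60 mm |

- **First push:** the fingers met 12–14 N just as the carrier reached the fence. The picture afterwards showed it flush, with the back corners at 62.5 and 64.2 mm and the left edge at about 72 mm, still wholly on the ledge.
- **Other objects:** by eye, the cup and both bottles stood where they started. I did not re-measure their positions.
- **Robot:** the arm was raised and clear of everything when I handed in.
- **Fingertip height:** during the second push the tips rose close to the carrier's top edge. I backed off, lowered them and carried on; the pictures after that showed it square to the fence.
- **Disagreeing check:** the automatic outline gave skewed left corners (175 and 186 mm) because it cut across the bright bench beyond the ledge's end. I used corners read off the zoomed picture instead.

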